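# Plunger check of three paste dispensers

## Robot

A 7-joint arm with a two-finger parallel gripper is mounted at the origin on a cart in front of the work surface, level with it; the furniture and walls round the work are solid. World frame = base frame: x ahead of the robot, y to its left, z up, the work surface at z = 0. Lengths are in m, angles in rad, forces in N, time in s.
With the tool pointing down it reaches from about 0.4 to 0.875 m from the base axis. Payload 19.3 kg.
Tool frame: the origin (TCP) lies on the centre line of the jaws, within the pads' length; the fingertips stand 14 mm ahead of it and the grasp point (between the pads) lies 5 mm behind it; y points along the fingers, x is the direction in which the jaws open and shut, and the axes are right-handed (so a half turn about y gives the same grasp; the last joint's range is limited). The gripper opens to 85 mm and grips with 20 to 120 N. Pads are 22 mm wide; open, the fingers measure 114 mm over their backs; the gripper's body (76 mm by 85 mm) begins 54 mm behind the grasp point. The pads swing forward as they close: fully open they stand 13 mm farther back than shut.
Start: joints at [-1.176, 0.521, -0.036, 1.599, 0.021, 1.021, -0.113], TCP at [0.28, 0.559, 0.245] pointing down, gripper open.
Joint ranges: [-2.91, 2.91], [-0.3, 2.13], [-1.5, 1.42], [0.17, 2.43], [-1.26, 4.41], [0.16, 1.93], [-2.52, 2.52]. Speed limits (rad/s): [1.89, 1.89, 2.39, 2.39, 3.01, 3.01, 3.01].

## Interface

Orientations are given as [roll, pitch, yaw] about the fixed x, y, z axes, in that order (R = Rz(yaw) Ry(pitch) Rx(roll)).
In Python, from workcell import monitor, grab_frame, workorder gives the robot as it stands.
- The arm moves only by the tool drive_tool, never from a script. Its argument "steps" is one flat list of numbers, 5 for each row, row after row: the finger opening in mm, from 0 to 85.4, then the shift along the world's x, y, z in mm, then the turn about the world's z in degrees. In form: [fingers, tx, ty, tz, twist, fingers, tx, ty, tz, twist, ...]. A call has exactly 5 rows; each row shifts and turns the commanded pose from where the row before left it; what a row does not reach is not made up. A row lasts 1/12 s, in which the tool goes at most 41.7 mm and 7.16 degrees, less where a joint would pass 70% of its speed; a pose out of reach is approached as far as the arm can. A call is refused whole if a number of a shift passes 41.7 or a number of a turn 7.16, either way. A call with a gripper value outside its range is refused whole. The fingers move at their own pace and stop on an object; "grip_force" is the grip in N (left out, the last holds). Time passes only in rows, so rows that do not move let the fingers close, or fill a call up. It gives the time, the measured TCP pose, the force and the opening at its end, in the units of the state.
- monitor.observe(): the state, without advancing time (a new reading comes with each control period).
- grab_frame(name): name is "side" or "top" or "wrist"; returns a dict with "frame" (384x512x3 uint8, red, green, blue), "vertical_fov" (degrees; the focal length in pixels is half the picture's height over the tangent of half this angle, whatever the lens; pixels are square), "cx", "cy" (the principal point, pixels), "xyz" and "orientation" of the camera in the world. Camera axes: x right, y down, z forward; pixel columns grow to the right and rows downward; lengths in m; the calibration is good to about 2 mm. A picture is of the moment at which its call begins. There is no depth.
- workorder.job_done(): hands the job in, once; it reports no verdict.
The state is a dict: "clock": time; "qpos": joint angles; "qd": joint speeds; "joint_efforts": joint torques, N m; "position": TCP position; "tool_rot": TCP orientation; "force": force on the tool from outside, world axes, zero at the start; "moment": the same for the moment, N m; "grip_width": finger opening in m.
Only numpy, scipy, OpenCV 4.12 (cv2) and the standard library are available. Lean on these libraries where they do the work, as an engineer would, in place of code of your own. Each camera call takes 0.05 s, during which the arm holds its last target. There are 200 camera calls.

## Task

Try the plungers of all three empty paste dispensers in the rack, pushing gently: one of them is clogged. Where the plunger runs evenly push it fully home and leave that dispenser in the rack; where it keeps getting stiffer, push on until it resists with about 10 N, then stop (never let it reach 15 N), and carry that dispenser by its black cap to the red reject holder, standing upright with its nozzle down to the bottom of the pocket. Do not knock the two jars about.

Things in the scene. Friction and masses are not known exactly. Their poses are not given: they have to be found in the camera images.
- rack: Fixed aluminium block on a thin black foot, 70 x 236 mm in plan, top 52 mm above the bench. Origin: centre of its underside; y runs along the row. Three round pockets, 25.5 mm wide and 42 mm deep (their floor is 10 mm above the bench), lie on its y axis at y = +76, 0 and -76 mm; a dispenser stands in each.
- reject_holder: Fixed red block on a thin black foot, 78 x 78 mm in plan, top 52 mm above the bench, with one empty round pocket for a rejected dispenser. Origin: centre of its underside.
- reject_pocket (a point): Centre of the mouth of the red holder's pocket, 52 mm above the bench. The pocket is 27 mm wide and 42 mm deep.
- dispenser_a: One of three outwardly identical empty paste dispensers (about 95 g), standing upright, nozzle down, in the rack; which stands in which pocket varies. Origin: centre of the nozzle's foot, on the pocket floor; z points up along the axis. White barrel 24 mm in diameter up to z = 65 mm, black ribbed cap 30 mm in diameter from z = 65 to 87 mm (the place to grip), then a steel rod with an orange thumb disc.
- disc_a: Orange thumb disc (26 mm in diameter, 5 mm thick) on top of dispenser a's plunger. Origin: centre of its top face, 116 mm above the nozzle's foot when drawn out, 94 mm when home.
- plunger_a (a joint): Plunger of dispenser a: 0 = drawn out, 0.022 m = pushed home against its stop. Starts 0 to 3.5 mm in. A sound plunger resists with a constant 3 to 5 N until the stop and stays where it is left; the clogged one starts at about 4 N and stiffens by 0.8 N for each mm from drawn out, and creeps back to about 5 mm when let go.
- dispenser_b: One of three outwardly identical empty paste dispensers (about 95 g), standing upright, nozzle down, in the rack; which stands in which pocket varies. Origin: centre of the nozzle's foot, on the pocket floor; z points up along the axis. White barrel 24 mm in diameter up to z = 65 mm, black ribbed cap 30 mm in diameter from z = 65 to 87 mm (the place to grip), then a steel rod with an orange thumb disc.
- disc_b: Orange thumb disc (26 mm in diameter, 5 mm thick) on top of dispenser b's plunger. Origin: centre of its top face, 116 mm above the nozzle's foot when drawn out, 94 mm when home.
- plunger_b (a joint): Plunger of dispenser b: 0 = drawn out, 0.022 m = pushed home against its stop. Starts 0 to 3.5 mm in. A sound plunger resists with a constant 3 to 5 N until the stop and stays where it is left; the clogged one starts at about 4 N and stiffens by 0.8 N for each mm from drawn out, and creeps back to about 5 mm when let go.
- dispenser_c: One of three outwardly identical empty paste dispensers (about 95 g), standing upright, nozzle down, in the rack; which stands in which pocket varies. Origin: centre of the nozzle's foot, on the pocket floor; z points up along the axis. White barrel 24 mm in diameter up to z = 65 mm, black ribbed cap 30 mm in diameter from z = 65 to 87 mm (the place to grip), then a steel rod with an orange thumb disc.
- disc_c: Orange thumb disc (26 mm in diameter, 5 mm thick) on top of dispenser c's plunger. Origin: centre of its top face, 116 mm above the nozzle's foot when drawn out, 94 mm when home.
- plunger_c (a joint): Plunger of dispenser c: 0 = drawn out, 0.022 m = pushed home against its stop. Starts 0 to 3.5 mm in. A sound plunger resists with a constant 3 to 5 N until the stop and stays where it is left; the clogged one starts at about 4 N and stiffens by 0.8 N for each mm from drawn out, and creeps back to about 5 mm when let go.
- jar_orange: Loose bystander: screw-cap jar, 46 mm wide, 62 mm tall, orange with black cap. Origin: centre of its underside.
- jar_blue: Loose bystander: screw-cap jar, 40 mm wide, 54 mm tall, dark blue with white cap. Origin: centre of its underside.

How it is judged:
By the outcome, as a careful person would: the job done as asked, in the order asked, and still so for the second after the job is handed in, with the robot touching nothing.
It also fails if it takes over 64 s, if anything falls off the work surface, if the arm or the gripper's body presses on something with over 40 N, if the wrist force passes 120 N, or if a joint passes its speed limit or range.

## Working session

There is one attempt and no reset: what is moved stays moved. The work goes in short steps, Python scripts to look and compute and a tool call to move; the robot and the scene stay as the last step left them, time stands still between calls to the robot, and variables do not carry over. Pictures are saved under pics/ and viewed, about 8 in all and at most 12, crops included, and the job is handed in when it is done.

Besides the shell and the picture viewer there is one more tool, called after "Call:" by a JSON object that holds its "api" and its "payload". drive_tool: Moves the arm, as the interface text tells. Its arguments: {"type":"object","properties":{"steps":{"type":"array"},"grip_force":{"type":"number"}},"required":["steps"]}

```bash
mkdir -p pics; cat > h.py <<'E'
import numpy as np,cv2
from scipy.spatial.transform import Rotation as Rt
from workcell import monitor, grab_frame, workorder
def R(o):
    o=np.array(o,float)
    return o if o.shape==(3,3) else (Rt.from_quat(o).as_matrix() if o.size==4 else Rt.from_euler('xyz',o).as_matrix())
def snap(n,f):
    d=grab_frame(n); cv2.imwrite('pics/'+f,cv2.cvtColor(d['frame'],cv2.COLOR_RGB2BGR)); return d
def onz(d,u,v,z):
    f=192/np.tan(np.radians(d['vertical_fov'])/2)
    r=R(d['orientation'])@np.array([(u-d['cx'])/f,(v-d['cy'])/f,1]); p=np.array(d['xyz'])
    return p+r*(z-p[2])/r[2]
def proj(d,P):
    f=192/np.tan(np.radians(d['vertical_fov'])/2)
    c=R(d['orientation']).T@(np.array(P)-d['xyz']); return c[:2]/c[2]*f+[d['cx'],d['cy']]
E
python3 - <<'E'
from h import *
import pickle
D={}
for n in('top','side'):
    d=snap(n,n+'0.png');D[n]=d;print(n,d['vertical_fov'],d['cx'],d['cy'],d['xyz'],d['orientation'])
    g=cv2.cvtColor(d['frame'],cv2.COLOR_RGB2HSV)
    for nm,lo,hi in(('or',(5,150,120),(20,255,255)),('red',(0,150,80),(4,255,255))):
        k,l,s,c=cv2.connectedComponentsWithStats(cv2.inRange(g,lo,hi))
        print(nm,[(s[i].tolist(),c[i].round(1).tolist()) for i in range(1,k) if s[i,4]>40])
pickle.dump(D,open('D0.pkl','wb'))
cv2.imwrite('pics/both.png',cv2.cvtColor(np.vstack([D['top']['frame'],D['side']['frame']]),cv2.COLOR_RGB2BGR)[:, :])
print(monitor.observe())
E
```

```text
top 54.21999690669019 258.35444094927504 187.14652046412604 [ 0.45252285 -0.02989858  1.06084814] [-3.01187217  0.01457389 -1.57691977]
or [([238, 199, 9, 10, 72], [241.9, 203.3]), ([209, 208, 9, 10, 75], [213.1, 212.2]), ([304, 215, 20, 16, 77], [314.5, 222.8]), ([179, 217, 10, 10, 72], [183.9, 221.1])]
red [([303, 208, 29, 30, 439], [317.2, 222.9]), ([395, 246, 13, 20, 65], [401.0, 255.1])]
side 45.33962389217692 250.39170952733286 191.6764451019262 [ 0.41166422 -0.93725289  0.5843456 ] [-2.07204482  0.00703773 -0.21732745]
or [([184, 142, 12, 5, 46], [189.6, 144.1]), ([197, 153, 11, 6, 52], [201.4, 155.4]), ([210, 163, 12, 7, 71], [215.5, 166.0]), ([230, 165, 16, 16, 89], [238.2, 172.9]), ([228, 183, 29, 44, 284], [242.1, 204.7]), ([107, 215, 13, 23, 83], [113.7, 225.3]), ([187, 230, 44, 18, 131], [208.2, 236.6]), ([170, 324, 114, 13, 741], [229.5, 328.2]), ([156, 342, 35, 23, 100], [173.2, 351.3])]
red [([189, 233, 41, 40, 954], [210.0, 250.2]), ([177, 328, 15, 10, 119], [184.2, 332.7]), ([157, 344, 32, 24, 211], [173.2, 355.8])]
{'clock': 0.1, 'qpos': array([-1.17620391,  0.52194619, -0.03632845,  1.59992337,  0.02122199,
        1.02110518, -0.11279827]), 'qd': array([ 7.86996117e-05, -2.23788183e-03, -1.37716818e-04, -9.51168380e-04,
        2.50615531e-04, -7.19049149e-04,  5.39461165e-04]), 'joint_efforts': array([ 4.60773648e-03, -9.28476977e+01,  1.98440887e+00, -3.70538414e+01,
        1.81909895e-02,  5.32575912e-03, -9.85448565e-06]), 'position': array([0.28005802, 0.55843355, 0.24479829]), 'tool_rot': array([-1.57088367e+00,  9.92654467e-04,  1.10600650e+00]), 'force': array([-0.00817732, -0.21749477, -0.33970707]), 'moment': array([-0.01906146,  0.01426276, -0.02193722]), 'grip_width': 0.08556517769810343}
```

View pics/top0.png

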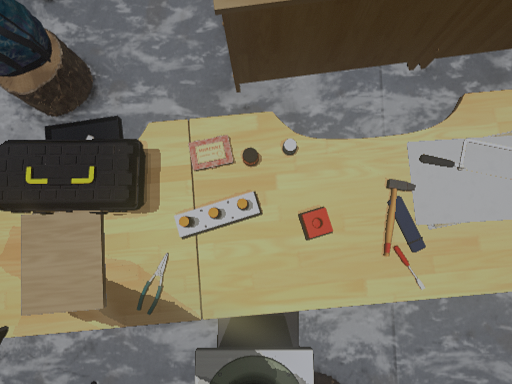

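View pics/side0.png

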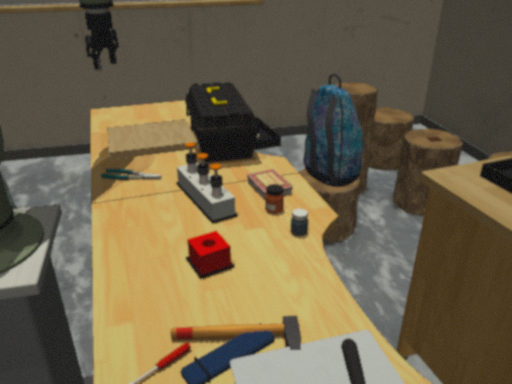

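```bash
python3 - <<'E'
from h import *
import pickle
D=pickle.load(open('D0.pkl','rb'));t,s=D['top'],D['side']
def tri(ut,us):
    A=[];b=[]
    for d,u in((t,ut),(s,us)):
        p=np.array(d['xyz']);r=onz(d,*u,0)-p;r/=np.linalg.norm(r);M=np.eye(3)-np.outer(r,r);A.append(M);b.append(M@p)
    return np.linalg.lstsq(np.vstack(A),np.hstack(b),rcond=None)[0].round(4)
for a,b in(((241.9,203.3),(215.5,166)),((213.1,212.2),(201.4,155.4)),((183.9,221.1),(189.6,144.1))):
    print('disc z.12',onz(t,*a,.12).round(4),'side',onz(s,*b,.118).round(4),tri(a,b))
# rack top / holder
g=cv2.cvtColor(t['frame'],cv2.COLOR_RGB2HSV)
m=cv2.inRange(g,(0,150,80),(12,255,255));m[:, :295]=0;m[:,340:]=0
c=cv2.minAreaRect(cv2.findNonZero(m));print('holder',c,onz(t,*c[0],.052).round(4))
bx=np.array([onz(t,*q,.052)[:2] for q in cv2.boxPoints(c)]);print(bx.round(3).tolist())
m=cv2.inRange(g,(0,0,140),(179,50,255));m[:185]=0;m[245:]=0;m[:,:168]=0;m[:,270:]=0
c=cv2.minAreaRect(cv2.findNonZero(m));print('rack',c,onz(t,*c[0],.052).round(4));print([onz(t,*q,.052)[:2].round(3).tolist() for q in cv2.boxPoints(c)])
for u,z in(((251,157),.062),((290,147),.054)):print('jar',onz(t,*u,z))
E
```

```text
disc z.12 [0.5347 0.0247 0.12  ] side [0.5391 0.0361 0.118 ] [0.536  0.0244 0.1236]
disc z.12 [0.5128 0.0972 0.12  ] side [0.5143 0.1044 0.118 ] [0.5131 0.097  0.1213]
disc z.12 [0.491  0.1703 0.12  ] side [0.4932 0.183  0.118 ] [0.4915 0.1695 0.1236]
holder ((316.5, 222.50003051757812), (25.298221588134766, 25.298219680786133), 71.56504821777344) [ 0.4876 -0.1709  0.052 ]
[[0.509, -0.129], [0.53, -0.193], [0.466, -0.213], [0.445, -0.149]]
rack ((215.9595489501953, 213.69766235351562), (22.838457107543945, 83.90650177001953), 72.51200103759766) [0.5131 0.0986 0.052 ]
[[0.509, 0.216], [0.576, -0.0], [0.517, -0.018], [0.451, 0.196]]
jar [0.66563906 0.00332772 0.062     ]
jar [ 0.69430986 -0.10350541  0.054     ]
```

Call:
{"api": "drive_tool", "payload": {"steps": [0,12,-35,8,-5,0,12,-35,8,-5,0,12,-35,8,-5,0,12,-35,8,-5,0,12,-35,8,-5], "grip_force": 30}}

```text
clock: 0.52
position: [0.3403, 0.3818, 0.2854]
tool_rot: [-1.571, 0.0, 0.665]
force: [0.7, 0.4, 0.5]
grip_width: 0.0254
```

Call:
{"api": "drive_tool", "payload": {"steps": [0,18,-35,0,-4,0,18,-35,0,-4,0,18,-35,0,-4,0,18,-35,0,-4,0,18,-35,0,-4]}}

```text
clock: 0.93
position: [0.4305, 0.2068, 0.2853]
tool_rot: [-1.571, -0.0, 0.317]
force: [0.7, 1.0, 0.6]
grip_width: 0.0
```

Call:
{"api": "drive_tool", "payload": {"steps": [0,15,-9,-20,-1.5,0,15,-9,-20,0,0,15,-9,-20,0,0,16,-10,-25,0,0,0,0,0,0]}}

```text
clock: 1.35
position: [0.4918, 0.1689, 0.1964]
tool_rot: [-1.573, 0.004, 0.292]
force: [-1.1, -0.9, -1.2]
grip_width: 0.0004
```

```bash
python3 - <<'E'
from h import *
d=snap('wrist','w1.png');print(d['vertical_fov'],d['xyz'],d['orientation'])
s=monitor.observe();print(s['position'],s['tool_rot'],s['force'],s['moment'])
for P in ((.491,.170,.124),(.513,.097,.1215),(.535,.0245,.124)):print(proj(d,P))
p=s['position'].copy();p[2]-=.014;print('tip',proj(d,p))
E
```

```text
66.15773232484464 [0.46909663 0.24826919 0.32460403] [2.8108395  0.00315675 0.29195955]
[0.49102775 0.17006841 0.19813264] [-1.57222323  0.0038248   0.29219736] [-0.57818394  1.15883774  0.17077413] [ 0.07531605  0.01900231 -0.01997575]
[256.97137361 213.18340279]
[257.19023704 297.80114852]
[257.4916437  369.83619094]
tip [256.25806438 254.93813166]
```

View pics/w1.png

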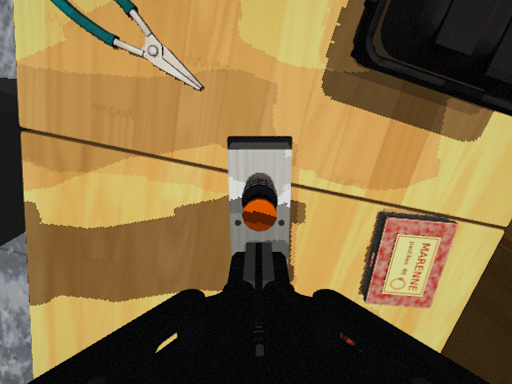

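Call:
{"api": "drive_tool", "payload": {"steps": [0,1.5,0.5,-18,0,0,0,0,-18,0,0,0,0,-15,0,0,0,0,-4,0,0,0,0,0,0]}}

```text
clock: 1.82
position: [0.4921, 0.1725, 0.1452]
tool_rot: [-1.571, 0.001, 0.295]
force: [0.2, -0.1, -0.6]
grip_width: -0.0002
```

Call:
{"api": "drive_tool", "payload": {"steps": [0,0,0,-1,0,0,0,0,-1,0,0,0,0,-1,0,0,0,0,-1,0,0,0,0,0,0]}}

```text
clock: 2.23
position: [0.4927, 0.1723, 0.1415]
tool_rot: [-1.571, -0.0, 0.294]
force: [-0.2, 0.6, -0.5]
grip_width: -0.0001
```

Call:
{"api": "drive_tool", "payload": {"steps": [0,0,0,-1,0,0,0,0,-1,0,0,0,0,-1,0,0,0,0,0,0,0,0,0,0,0]}}

```text
clock: 2.65
position: [0.4927, 0.1722, 0.1383]
tool_rot: [-1.571, -0.0, 0.294]
force: [1.3, 0.1, 4.9]
grip_width: -0.0002
```

Call:
{"api": "drive_tool", "payload": {"steps": [0,0,0,-1,0,0,0,0,-1,0,0,0,0,-1,0,0,0,0,0,0,0,0,0,0,0]}}

```text
clock: 3.07
position: [0.4925, 0.1721, 0.1351]
tool_rot: [-1.571, 0.0, 0.294]
force: [-0.6, -0.8, 1.5]
grip_width: -0.0001
```

Call:
{"api": "drive_tool", "payload": {"steps": [0,0,0,-1,0,0,0,0,-1,0,0,0,0,0,0,0,0,0,0,0,0,0,0,0,0]}}

```text
clock: 3.48
position: [0.4925, 0.1721, 0.1332]
tool_rot: [-1.571, 0.0, 0.294]
force: [1.9, -0.3, 0.6]
grip_width: -0.0001
```

Call:
{"api": "drive_tool", "payload": {"steps": [0,0,0,-0.6,0,0,0,0,-0.6,0,0,0,0,-0.6,0,0,0,0,-0.6,0,0,0,0,-0.6,0]}}

```text
clock: 3.9
position: [0.4927, 0.1722, 0.1303]
tool_rot: [-1.571, -0.0, 0.294]
force: [-0.6, -0.7, 4.4]
grip_width: -0.0002
```

```bash
python3 - <<'E'
from h import *
F=[]
for i in range(4):
    d=snap('wrist','w2.png');s=monitor.observe();F.append([*s['force'],s['position'][2]])
print(np.round(F,4))
for z in(.126,.119,.115):print(proj(d,(.491,.170,z)))
cv2.imwrite('pics/w2c.png',cv2.resize(cv2.cvtColor(d['frame'],cv2.COLOR_RGB2BGR)[150:384,180:350],None,fx=2.5,fy=2.5))
E
```

```text
[[-0.4513  0.2264  4.1528  0.1302]
 [-0.0549 -0.1146  3.4423  0.1302]
 [-0.3208 -0.3207  2.7345  0.1302]
 [ 0.7768 -0.5508  2.345   0.1302]]
[252.60608049 267.78587289]
[252.82688175 260.66538063]
[252.94499337 256.85646731]
```

View pics/w2c.png

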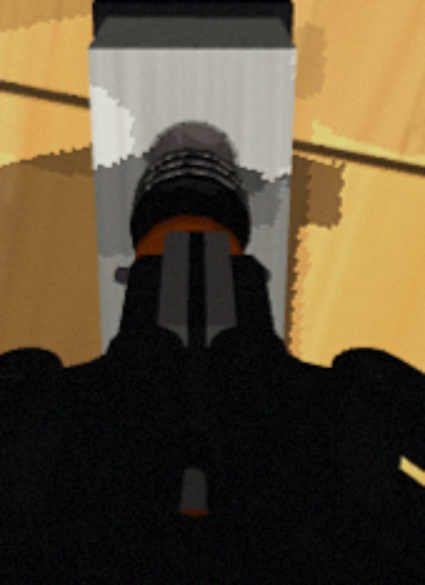

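Call:
{"api": "drive_tool", "payload": {"steps": [0,0,0,-2,0,0,0,0,-2,0,0,0,0,-2,0,0,0,0,-2,0,0,0,0,-2,0]}}

```text
clock: 4.52
position: [0.4927, 0.1722, 0.1201]
tool_rot: [-1.571, -0.0, 0.294]
force: [-0.0, -0.0, 5.3]
grip_width: 0.0001
```

Call:
{"api": "drive_tool", "payload": {"steps": [0,0,0,-0.5,0,0,0,0,-0.5,0,0,0,0,-0.5,0,0,0,0,-0.5,0,0,0,0,-0.5,0]}}

```text
clock: 4.93
position: [0.4928, 0.1722, 0.1179]
tool_rot: [-1.571, -0.0, 0.294]
force: [-0.2, -0.2, 13.5]
grip_width: 0.0002
```

Call:
{"api": "drive_tool", "payload": {"steps": [0,0,0,-0.3,0,0,0,0,0,0,0,0,0,0,0,0,0,0,0,0,0,0,0,0,0]}}

```text
clock: 5.35
position: [0.493, 0.1723, 0.1179]
tool_rot: [-1.571, -0.001, 0.294]
force: [-0.2, 0.9, 10.3]
grip_width: 0.0002
```

Call:
{"api": "drive_tool", "payload": {"steps": [0,0,0,20,0,0,0,0,16,0,0,7,-24,0,0,0,7,-25,0,0,0,8,-25,0,0]}}

```text
clock: 5.77
position: [0.5145, 0.0976, 0.1536]
tool_rot: [-1.571, 0.0, 0.296]
force: [0.8, 0.6, 0.1]
grip_width: -0.0001
```

Call:
{"api": "drive_tool", "payload": {"steps": [0,0,0,-4,0,0,0,0,-4,0,0,0,0,-2,0,0,0,0,-1,0,0,0,0,-0.6,0]}}

```text
clock: 6.18
position: [0.5143, 0.099, 0.1415]
tool_rot: [-1.571, 0.001, 0.296]
force: [0.3, 0.5, -0.1]
grip_width: -0.0001
```

Call:
{"api": "drive_tool", "payload": {"steps": [0,0,0,-0.6,0,0,0,0,-0.6,0,0,0,0,-0.6,0,0,0,0,-0.6,0,0,0,0,-0.6,0]}}

```text
clock: 6.6
position: [0.5147, 0.0982, 0.1389]
tool_rot: [-1.571, -0.0, 0.294]
force: [0.1, -0.8, -0.0]
grip_width: 0.0002
```

Call:
{"api": "drive_tool", "payload": {"steps": [0,0,0,-0.6,0,0,0,0,-0.6,0,0,0,0,-0.6,0,0,0,0,-0.6,0,0,0,0,-0.6,0]}}

```text
clock: 7.02
position: [0.5151, 0.0982, 0.1362]
tool_rot: [-1.571, -0.001, 0.294]
force: [-0.4, -0.6, 6.7]
grip_width: -0.0001
```

Call:
{"api": "drive_tool", "payload": {"steps": [0,0,0,-0.5,0,0,0,0,-0.5,0,0,0,0,-0.3,0,0,0,0,-0.3,0,0,0,0,-0.3,0]}}

```text
clock: 7.43
position: [0.5152, 0.0983, 0.1344]
tool_rot: [-1.571, -0.001, 0.294]
force: [0.3, 0.2, 9.0]
grip_width: 0.0
```

Call:
{"api": "drive_tool", "payload": {"steps": [0,0,0,-0.4,0,0,0,0,-0.4,0,0,0,0,-0.3,0,0,0,0,-0.3,0,0,0,0,0,0]}}

```text
clock: 7.85
position: [0.5152, 0.0983, 0.1331]
tool_rot: [-1.571, -0.001, 0.294]
force: [0.1, -1.1, 8.9]
grip_width: 0.0002
```

```bash
python3 - <<'E'
from h import *
F=[]
for i in range(4):
    d=grab_frame('wrist');s=monitor.observe();F.append([*s['force'],s['position'][2]])
print(np.round(F,4))
E
```

```text
[[-3.5360e-01  7.9590e-01  8.1587e+00  1.3310e-01]
 [ 3.7110e-01 -5.0150e-01  9.5026e+00  1.3310e-01]
 [-3.9000e-03  1.3000e-03  7.7901e+00  1.3310e-01]
 [-1.7700e-02  7.8250e-01  8.8874e+00  1.3310e-01]]
```

Call:
{"api": "drive_tool", "payload": {"steps": [0,0,0,0,0,0,0,0,0,0,0,0,-0.3,0,0,0,0,-0.3,0,0,0,0,-0.3,0]}}

```text
invalid input
```

Call:
{"api": "drive_tool", "payload": {"steps": [0,0,0,0,0,0,0,0,0,0,0,0,0,-0.3,0,0,0,0,-0.3,0,0,0,0,-0.3,0]}}

```text
clock: 8.47
position: [0.5153, 0.0983, 0.1322]
tool_rot: [-1.571, -0.001, 0.294]
force: [0.6, 0.6, 9.5]
grip_width: -0.0002
```

Call:
{"api": "drive_tool", "payload": {"steps": [0,0,0,-0.2,0,0,0,0,-0.2,0,0,0,0,0,0,0,0,0,0,0,0,0,0,0,0]}}

```text
clock: 8.88
position: [0.5153, 0.0983, 0.1319]
tool_rot: [-1.571, -0.002, 0.294]
force: [0.6, -0.5, 9.4]
grip_width: 0.0001
```

Call:
{"api": "drive_tool", "payload": {"steps": [0,0,0,10,0,0,0,0,13,0,0,7,-24,0,0,0,7,-25,0,0,0,8,-24,0,0]}}

```text
clock: 9.3
position: [0.5368, 0.0244, 0.1551]
tool_rot: [-1.571, -0.0, 0.295]
force: [0.5, 0.4, 0.8]
grip_width: 0.0002
```

Call:
{"api": "drive_tool", "payload": {"steps": [0,0,0,-4,0,0,0,0,-4,0,0,0,0,-3,0,0,0,0,-1,0,0,0,0,-0.6,0]}}

```text
clock: 9.72
position: [0.5364, 0.0261, 0.1415]
tool_rot: [-1.57, 0.0, 0.296]
force: [0.6, 0.8, 0.3]
grip_width: -0.0001
```

Call:
{"api": "drive_tool", "payload": {"steps": [0,0,0,-0.6,0,0,0,0,-0.6,0,0,0,0,-0.6,0,0,0,0,-0.6,0,0,0,0,-0.6,0]}}

```text
clock: 10.13
position: [0.5368, 0.0253, 0.1388]
tool_rot: [-1.571, -0.0, 0.294]
force: [-0.3, 0.5, 4.2]
grip_width: 0.0001
```

Call:
{"api": "drive_tool", "payload": {"steps": [0,0,0,-0.6,0,0,0,0,-0.6,0,0,0,0,-0.6,0,0,0,0,-0.6,0,0,0,0,-0.6,0]}}

```text
clock: 10.55
position: [0.5367, 0.0252, 0.1356]
tool_rot: [-1.571, 0.0, 0.294]
force: [-0.2, -0.5, 3.4]
grip_width: 0.0001
```

Call:
{"api": "drive_tool", "payload": {"steps": [0,0,0,-0.6,0,0,0,0,-0.6,0,0,0,0,-0.6,0,0,0,0,-0.6,0,0,0,0,-0.6,0]}}

```text
clock: 10.97
position: [0.5367, 0.0252, 0.1326]
tool_rot: [-1.571, 0.0, 0.294]
force: [0.9, -0.1, 3.4]
grip_width: 0.0001
```

Call:
{"api": "drive_tool", "payload": {"steps": [0,0,0,-2.4,0,0,0,0,-2.4,0,0,0,0,-2.4,0,0,0,0,-2.4,0,0,0,0,-2.4,0]}}

```text
clock: 11.38
position: [0.5366, 0.0252, 0.1204]
tool_rot: [-1.571, 0.0, 0.294]
force: [0.2, 0.6, 3.4]
grip_width: -0.0003
```

Call:
{"api": "drive_tool", "payload": {"steps": [0,0,0,-0.5,0,0,0,0,-0.5,0,0,0,0,-0.5,0,0,0,0,-0.5,0,0,0,0,-0.5,0]}}

```text
clock: 11.8
position: [0.5367, 0.0252, 0.1182]
tool_rot: [-1.571, -0.0, 0.294]
force: [0.6, 0.3, 2.4]
grip_width: 0.0
```

Call:
{"api": "drive_tool", "payload": {"steps": [0,0,0,-0.4,0,0,0,0,-0.3,0,0,0,0,0,0,0,0,0,0,0,0,0,0,0,0]}}

```text
clock: 12.22
position: [0.5371, 0.0252, 0.1179]
tool_rot: [-1.571, -0.001, 0.294]
force: [0.9, 0.1, 10.5]
grip_width: 0.0
```

Call:
{"api": "drive_tool", "payload": {"steps": [0,0,0,20,0,0,0,0,25,0,60,-7,24,25,0,60,-7,25,10,0,60,-8,24,0,0]}}

```text
clock: 12.63
position: [0.5154, 0.0991, 0.1998]
tool_rot: [-1.571, -0.003, 0.293]
force: [1.6, 1.6, 0.6]
grip_width: 0.0356
```

Call:
{"api": "drive_tool", "payload": {"steps": [60,0,0,0,0,60,0,0,0,0,60,0,0,0,0,60,0,0,0,0,60,0,0,0,0]}}

```text
clock: 13.05
position: [0.5148, 0.0972, 0.1973]
tool_rot: [-1.571, 0.001, 0.293]
force: [0.4, -0.1, -0.2]
grip_width: 0.06
```

```bash
python3 - <<'E'
from h import *
d=snap('wrist','w3.png');s=monitor.observe();print(s['position'],s['tool_rot'],s['grip_width'])
g=cv2.cvtColor(d['frame'],cv2.COLOR_RGB2HSV)
k,l,st,c=cv2.connectedComponentsWithStats(cv2.inRange(g,(5,180,100),(16,255,255)))
for i in range(1,k):
    if st[i,4]>60:print(st[i],c[i],[onz(d,*c[i],z) for z in(.121,.104)])
print(proj(d,(s['position'][0],s['position'][1],.121)))
E
```

```text
[0.51478291 0.09733488 0.1972769 ] [-1.57103725e+00  4.35403890e-04  2.93064881e-01] 0.05959035368995441
[ 240   88   35   37 1006] [256.96023857 106.31411531] [array([0.49274932, 0.1701316 , 0.121     ]), array([0.49284087, 0.16963069, 0.104     ])]
[241 197  33  17 371] [257.66037736 205.25067385] [array([0.51338876, 0.10320224, 0.121     ]), array([0.51519482, 0.09714152, 0.104     ])]
[244 217  27  12 200] [256.585 222.43 ] [array([0.51660291, 0.08971018, 0.121     ]), array([0.51867597, 0.08252868, 0.104     ])]
[243 274  29  24 525] [257.44761905 285.41333333] [array([0.53336365, 0.03626522, 0.121     ]), array([0.53682902, 0.02464405, 0.104     ])]
[359 278  29  13 149] [372.48993289 282.08053691] [array([0.62208676, 0.06632402, 0.121     ]), array([0.63292235, 0.05719983, 0.104     ])]
[257.18273802 212.80597352]
```

View pics/w3.png

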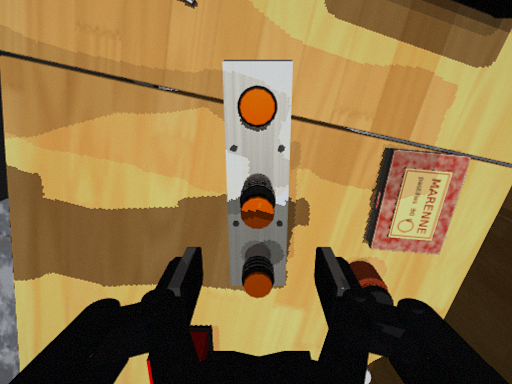

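Call:
{"api": "drive_tool", "payload": {"steps": [60,0,0,-25,0,60,0,0,-25,0,60,0,0,-25,0,60,0,0,-25,0,60,0,0,-15,0]}}

```text
clock: 13.52
position: [0.5139, 0.0975, 0.0802]
tool_rot: [-1.571, 0.002, 0.294]
force: [-0.4, -0.0, 0.1]
grip_width: 0.0601
```

Call:
{"api": "drive_tool", "payload": {"steps": [60,0,0,0,0,20,0,0,0,0,20,0,0,0,0,20,0,0,0,0,20,0,0,0,0], "grip_force": 40}}

```text
clock: 13.93
position: [0.5152, 0.0982, 0.0836]
tool_rot: [-1.571, -0.002, 0.294]
force: [-1.6, -0.7, 7.4]
grip_width: 0.0285
```

Call:
{"api": "drive_tool", "payload": {"steps": [20,0,0,0,0,20,0,0,0,0,20,0,0,0,0,20,0,0,0,0,20,0,0,2,0]}}

```text
clock: 14.35
position: [0.515, 0.0983, 0.0852]
tool_rot: [-1.571, -0.001, 0.294]
force: [0.1, -0.0, -1.3]
grip_width: 0.0289
```

Call:
{"api": "drive_tool", "payload": {"steps": [20,0,0,4,0,20,0,0,12,0,20,0,0,15,0,20,0,0,15,0,20,0,0,15,0]}}

```text
clock: 14.77
position: [0.5147, 0.0982, 0.1467]
tool_rot: [-1.571, -0.0, 0.294]
force: [-0.2, 0.4, -0.5]
grip_width: 0.0286
```

Call:
{"api": "drive_tool", "payload": {"steps": [20,0,0,15,0,20,0,0,15,0,20,0,0,15,0,20,0,0,12,0,20,0,0,0,0]}}

```text
clock: 15.18
position: [0.5156, 0.0984, 0.2051]
tool_rot: [-1.571, -0.004, 0.294]
force: [0.2, 0.4, -0.1]
grip_width: 0.029
```

Call:
{"api": "drive_tool", "payload": {"steps": [20,-2,-14,0,0,20,-2,-23,0,0,20,-3,-30,0,0,20,-3,-30,0,0,20,-3,-30,0,0]}}

```text
clock: 15.6
position: [0.5011, -0.0299, 0.2022]
tool_rot: [-1.571, 0.0, 0.295]
force: [0.7, 0.6, -0.9]
grip_width: 0.0287
```

Call:
{"api": "drive_tool", "payload": {"steps": [20,-3,-30,0,0,20,-3,-30,0,0,20,-3,-30,0,0,20,-3,-20,0,0,20,-2,-10,0,0]}}

```text
clock: 16.02
position: [0.4868, -0.1516, 0.2023]
tool_rot: [-1.571, 0.0, 0.291]
force: [-1.0, 0.6, -1.2]
grip_width: 0.029
```

Call:
{"api": "drive_tool", "payload": {"steps": [20,0,-10,0,0,20,0,-5,0,0,20,0,-3,0,0,20,0,0,0,0,20,0,0,0,0]}}

```text
clock: 16.43
position: [0.4879, -0.166, 0.2024]
tool_rot: [-1.57, 0.0, 0.295]
force: [0.6, -0.0, -1.1]
grip_width: 0.0286
```

```bash
python3 - <<'E'
from h import *
s=monitor.observe();print(s['position'],s['tool_rot'],s['force'],s['grip_width'])
d=snap('wrist','w4.png')
p=np.array(s['position']);print([proj(d,(.4876,-.1709,.052)),proj(d,(p[0],p[1],p[2]-.071))])
g=cv2.cvtColor(d['frame'],cv2.COLOR_RGB2HSV)
m=cv2.inRange(g,(0,180,60),(4,255,255));print(cv2.boundingRect(cv2.findNonZero(m)))
snap('side','s4.png');snap('top','t4.png')
a=cv2.imread('pics/w4.png');b=cv2.resize(cv2.imread('pics/s4.png')[130:330,120:320],(384,384),interpolation=cv2.INTER_CUBIC)
cv2.imwrite('pics/c4.png',cv2.resize(np.hstack([a,b]),(800,343)))
E
```

```text
[ 0.48789555 -0.16595586  0.20237749] [-1.57044915e+00  2.66420676e-05  2.95430604e-01] [ 5.92746334e-01 -7.34628491e-04 -1.06276409e+00] 0.028576924163378578
[array([255.53203434, 189.40844073]), array([257.06472563, 215.64774344])]
(223, 43, 283, 180)
```

View pics/c4.png

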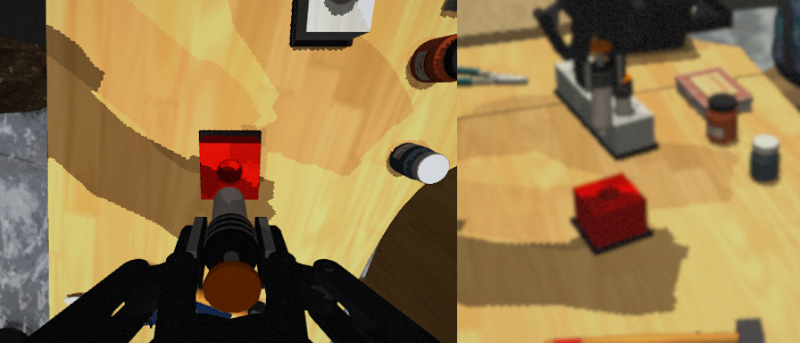

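```bash
cat > ov.py <<'E'
from h import *
import sys
def ov(f,px,py,out,c=(170,150,345,260),k=4):
    d=snap('wrist',f);a=cv2.cvtColor(d['frame'],cv2.COLOR_RGB2BGR)
    x0,y0,x1,y1=c;a=cv2.resize(a[y0:y1,x0:x1],None,fx=k,fy=k,interpolation=cv2.INTER_CUBIC)
    def P(q): return ((np.array([proj(d,r) for r in q])-[x0-.5,y0-.5])*k).astype(np.int32)
    t=np.linspace(0,2*np.pi,60)
    cv2.polylines(a,[P([(px+.0135*np.cos(i),py+.0135*np.sin(i),.052) for i in t])],True,(0,255,0),1)
    cs=[Rt.from_euler('z',.292).apply(v)+[px,py,.052] for v in np.array([(1,1,0),(1,-1,0),(-1,-1,0),(-1,1,0)])*.039]
    cv2.polylines(a,[P(cs)],True,(255,255,0),1)
    cv2.imwrite('pics/'+out,a)
E
python3 -c "
from ov import *
ov('w5.png',.4876,-.1709,'c5.png')"
```

```text
(no output)
```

View pics/c5.png

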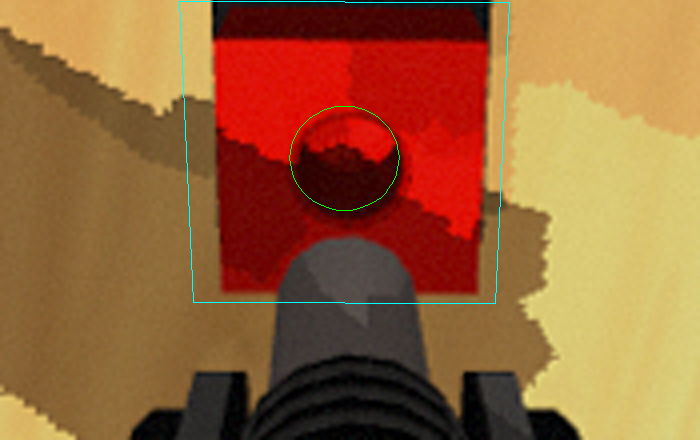

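Call:
{"api": "drive_tool", "payload": {"steps": [20,0.8,-2,-16,0,20,1,-2,-16,0,20,0,0,-16,0,20,0,0,-16,0,20,0,0,-4,0]}}

```text
clock: 17.05
position: [0.4887, -0.1702, 0.1326]
tool_rot: [-1.57, 0.002, 0.295]
force: [-0.6, -0.4, -1.6]
grip_width: 0.0283
```

Call:
{"api": "drive_tool", "payload": {"steps": [20,0,0,0,0,20,0,0,0,0,20,0,0,0,0,20,0,0,0,0,20,0,0,0,0]}}

```text
clock: 17.47
position: [0.4898, -0.1708, 0.1351]
tool_rot: [-1.571, -0.001, 0.294]
force: [-0.4, -0.4, -0.9]
grip_width: 0.0286
```

```bash
python3 -c "
from ov import *
print(monitor.observe()['position'])
ov('w6.png',.4892,-.1713,'c6.png',(150,170,350,310))"
```

```text
[ 0.48979217 -0.17082457  0.13514731]
```

View pics/c6.png

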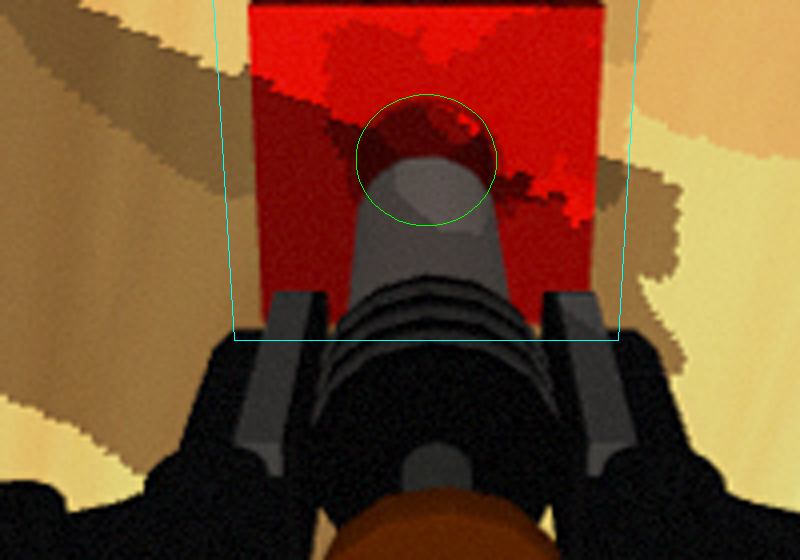

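Call:
{"api": "drive_tool", "payload": {"steps": [20,-0.2,0.7,-2,0,20,0,0,-4,0,20,0,0,-4,0,20,0,0,-4,0,20,0,0,-1,0]}}

```text
clock: 17.93
position: [0.4889, -0.17, 0.1186]
tool_rot: [-1.57, 0.001, 0.294]
force: [-0.0, -0.3, -1.2]
grip_width: 0.0286
```

Call:
{"api": "drive_tool", "payload": {"steps": [20,0,0,-3,0,20,0,0,-3,0,20,0,0,-3,0,20,0,0,-2,0,20,0,0,-1,0]}}

```text
clock: 18.35
position: [0.4893, -0.1703, 0.1072]
tool_rot: [-1.571, 0.0, 0.294]
force: [0.3, -1.0, -0.5]
grip_width: 0.0287
```

Call:
{"api": "drive_tool", "payload": {"steps": [20,0,0,-4,0,20,0,0,-4,0,20,0,0,-4,0,20,0,0,-4,0,20,0,0,-3,0]}}

```text
clock: 18.77
position: [0.4892, -0.1703, 0.088]
tool_rot: [-1.571, 0.0, 0.294]
force: [0.0, -3.3, 1.5]
grip_width: 0.0288
```

Call:
{"api": "drive_tool", "payload": {"steps": [20,0,0,-1,0,20,0,0,-1,0,20,0,0,-1,0,20,0,0,0,0,20,0,0,0,0]}}

```text
clock: 19.18
position: [0.4892, -0.1701, 0.0855]
tool_rot: [-1.571, 0.0, 0.294]
force: [-0.0, -3.2, -1.8]
grip_width: 0.0285
```

Call:
{"api": "drive_tool", "payload": {"steps": [20,0,0,-0.6,0,20,0,0,-0.6,0,20,0,0,-0.6,0,20,0,0,0,0,20,0,0,0,0]}}

```text
clock: 19.6
position: [0.4893, -0.1702, 0.0837]
tool_rot: [-1.571, -0.0, 0.294]
force: [-0.2, -5.1, 3.1]
grip_width: 0.0289
```

Call:
{"api": "drive_tool", "payload": {"steps": [20,0.2,-0.7,0,0,20,0,0,0,0,20,0,0,0,0,20,0,0,0,0,20,0,0,0,0]}}

```text
clock: 20.02
position: [0.4895, -0.1707, 0.0837]
tool_rot: [-1.571, -0.0, 0.294]
force: [-0.4, -1.3, 3.4]
grip_width: 0.0287
```

Call:
{"api": "drive_tool", "payload": {"steps": [20,0,0,-0.5,0,20,0,0,-0.3,0,20,0,0,0,0,20,0,0,0,0,20,0,0,0,0]}}

```text
clock: 20.43
position: [0.4898, -0.1709, 0.0835]
tool_rot: [-1.571, -0.001, 0.294]
force: [-2.7, -0.7, 16.3]
grip_width: 0.0287
```

Call:
{"api": "drive_tool", "payload": {"steps": [20,0,0,0.5,0,20,0,0,0,0,60,0,0,0,0,60,0,0,0,0,60,0,0,0,0]}}

```text
clock: 20.85
position: [0.4894, -0.1706, 0.0832]
tool_rot: [-1.57, 0.0, 0.294]
force: [0.0, -0.0, 0.7]
grip_width: 0.0602
```

Call:
{"api": "drive_tool", "payload": {"steps": [60,0,0,0,0,60,0,0,0,0,60,0,0,2,0,60,0,0,5,0,60,0,0,10,0]}}

```text
clock: 21.27
position: [0.489, -0.1707, 0.1003]
tool_rot: [-1.57, 0.001, 0.294]
force: [-0.8, -1.6, -0.7]
grip_width: 0.0601
```

Call:
{"api": "drive_tool", "payload": {"steps": [60,0,0,20,0,60,0,0,25,0,60,0,0,30,0,60,0,0,25,0,60,0,0,10,0]}}

```text
clock: 21.68
position: [0.4904, -0.1713, 0.2145]
tool_rot: [-1.573, -0.004, 0.294]
force: [0.8, 0.6, 0.2]
grip_width: 0.0597
```

Call:
{"api": "drive_tool", "payload": {"steps": [60,-10,25,10,0,60,-10,25,10,0,60,-10,25,10,0,60,0,0,0,0,60,0,0,0,0]}}

```text
clock: 22.1
position: [0.4595, -0.0948, 0.2414]
tool_rot: [-1.571, -0.002, 0.297]
force: [-1.2, -0.5, 1.1]
grip_width: 0.0601
```

```bash
python3 - <<'E'
from h import *
d=snap('wrist','w7.png');snap('side','s7.png');t=snap('top','t7.png')
for u in((251,157),(290,147)):pass
a=cv2.imread('pics/s7.png')[130:330,120:320];b=cv2.imread('pics/w7.png')
cv2.imwrite('pics/c7.png',np.hstack([cv2.resize(a,(384,384),interpolation=cv2.INTER_CUBIC),cv2.resize(b,(416,384*416//512+72))]))
t0=cv2.imread('pics/top0.png');print(cv2.absdiff(t0,cv2.imread('pics/t7.png'))[130:172,235:305].max())
# predictions of held disc top seen in side view: upright at floor with creep to 5 mm
s=dict(grab_frame('side'))
for P in((.4892,-.1713,.121),(.4892,-.1713,.097),(.4892,-.1713,.075)):print((proj(s,P)-[120,130])*1.92, proj(d,P))
E
```

```text
11
[165.22931828 157.39083767] [263.27983225 273.86420126]
[166.47864658 177.41817916] [262.84604533 260.93219453]
[167.5962187 195.3334048] [262.5005566 250.6325236]
```

View pics/c7.png

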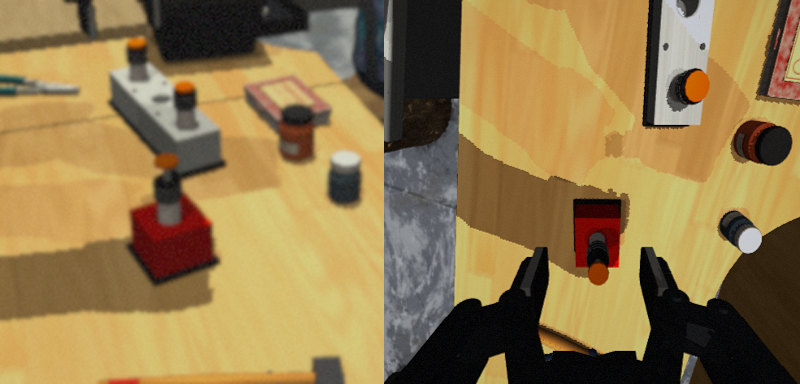

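```bash
python3 -c "
from workcell import workorder;print(workorder.job_done())"
```

```text
the job is handed in; nothing more can be done
None
```

The job is done and handed in, at about 22 s of the 64 s allowed.

- **Sound dispensers:** The two outer plungers ran evenly at about 3–5 N while moving. I pushed both onto their stops, with the disc tops at about 104 mm and roughly 10–13 N at the stop. Both were left in the rack.
- **Clogged dispenser:** The middle plunger stiffened steadily, from 6.7 N to 9.5 N. I stopped at about 8 mm of travel, where the force sensor read 9.4–9.5 N and the stated stiffness gives about 10.4 N. The highest reading was 9.5 N, so it stayed well below 15 N.
- **Reject holder:** I carried that dispenser by its cap and lowered it into the red pocket. I corrected a light side contact of up to 5 N on the way in, then seated it on the floor of the pocket at 16 N before letting go.

**Last checks:** In the side and wrist pictures the rejected dispenser stands upright. Its disc is within about 2 px (in the enlarged side view) of where it should be with the nozzle on the floor. Both rack dispensers are in place. The image area round the two jars was unchanged from the start, and the gripper was clear of everything. No check failed; the only disagreement is the force gap above, which is close to the sensor's roughly ±1 N noise.

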